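# Set the eccentric guide roller to the gauge bar and prove it

## Robot

A 6-joint arm with a two-finger parallel gripper is mounted at the origin on the work surface. World frame = base frame: x ahead of the robot, y to its left, z up, the work surface at z = 0. Lengths are in mm, angles in rad, forces in N, time in s.
With the tool pointing down it reaches from about 350 to 875 mm from the base axis. Payload 4.2 kg.
Tool frame: the origin (TCP) lies midway between the tips of the shut fingers; the grasp point (between the pads) lies 19 mm behind it; z points along the fingers, y is the direction in which the jaws open and shut (so a half turn about z gives the same grasp; the last joint's range is limited). The gripper opens to 87 mm and grips with 3 to 60 N. Pads are 19 mm wide; open, the fingers measure 117 mm over their backs; the gripper's body (75 mm by 190 mm) begins 51 mm behind the grasp point.
Start: joints at [-0.998, 0.385, 0.008, 0, -1.194, -0.259], TCP at [192.937, -594.453, 222.55] pointing down, gripper open.
Joint ranges: [-3.14, 3.14], [-1.21, 2.06], [-1.07, 1.41], [-3.16, 2.05], [-2.99, -0.16], [-3.1, 3.1]. Speed limits (rad/s): [2.79, 2.79, 3.14, 3.14, 3.14, 3.14].

## Interface

Orientations are given as a rotation vector (axis times angle).
In Python, from bench import ctrl gives the robot as it stands.
- The arm moves only by the shell command python3 -m crank 'ROWS' [FORCE]. ROWS is JSON, a list of rows, each a list of 7 numbers: the turn, a rotation vector about the tool's x, y, z in rad, then the shift along the tool's x, y, z in mm, then the closure, from 0 (fully open) to 1 (shut). A call has exactly 10 rows; each row shifts and turns the pose as measured when the row begins, along the tool's axes as they then stand; what a row does not reach is not made up. A row lasts 1/10 s, in which the tool goes at most 50 mm and 8.59 degrees, less where a joint would pass 70% of its speed; a pose out of reach is approached as far as the arm can. A call with a gripper value outside its range is refused whole. The fingers move at their own pace and stop on an object; FORCE is the grip in N (left out, the last holds). Time passes only in rows, so rows that do not move let the fingers close, or fill a call up. It gives the time, the measured TCP pose, the force and the opening at its end, in the units of the state.
- ctrl.get_obs(): the state, without advancing time (a new reading comes with each control period).
- ctrl.read_camera(name): name is "scene" or "top"; returns a dict with "color" (384x512x3 uint8, red, green, blue), "z_map" (384x512 float32, mm along the optical axis (not along the pixel's ray), 0 where there is no reading), "mtx" (3x3 intrinsics, pixels), "rvec" (rotation vector, rad) and "tvec" (3), from world to camera coordinates, as OpenCV has them. Camera axes: x right, y down, z forward; pixel columns grow to the right and rows downward; lengths in mm; the calibration is good to about 2 mm. A picture is of the moment at which its call begins.
- ctrl.sign_off(): hands the job in, once; it reports no verdict.
The state is a dict: "time_s": time; "joint_pos": joint angles; "qvel": joint speeds; "joint_efforts": joint torques, N m; "eef_pos": TCP position; "tool_rot": TCP orientation; "force": force on the tool from outside, world axes, zero at the start; "ft_torque": the same for the moment, N m; "gripper_width": finger opening in mm.
Only numpy, scipy, OpenCV 4.12 (cv2) and the standard library are available. Lean on these libraries where they do the work, as an engineer would, in place of code of your own. Each camera call takes 0.05 s, during which the arm holds its last target.

## Task

Turn the eccentric guide roller of the feed track by its lever until the gap between roller and fence just lets the gauge bar slide through freely, with no more than 2 mm of play. Then prove the setting: slide the gauge bar, flat in its track, through the gap until its rounded nose rests against the end stop, and leave it there with the roller still at that setting. Leave the loose things around the track where they are.

Things in the scene. Friction and masses are not known exactly. Their poses are not given: they have to be found in the camera images.
- jig: Wooden feed track fixed to the bench. Origin on the bench surface at the fence's working face, level with the roller's bolt; x from fence towards roller, y along the track towards the end stop, z up. Base 12 mm thick, x -32 to 102, y -225 to 120 mm. Fence x -20 to 0, its top 34 mm above the bench. Low keeper rail x 30 to 40, y -210 to -60, top 24 mm above the bench.
- end_stop (a point): Middle of the end stop's face, which the gauge's nose must meet: jig x = 12, y = 90 mm, 25 mm above the bench. The block spans jig x 0 to 45, y 90 to 115, top 40 mm above the bench.
- bolt_axis (a point): On the vertical axis of the eccentric bolt, at jig x = 56, y = 0, 40 mm above the bench. The roller is a steel disc of 28 mm radius, 15 to 37 mm above the bench, centred 9 mm off this axis, in the direction (joint cam + 0.524 rad) from jig +x. Bolt head 22 mm in diameter, to 52 mm.
- cam (a joint): Turn of roller and lever about the bolt, rad, anticlockwise from above, 0 to 2.09; stays where left; about 3 N at the lever's post turns it. The lever points at (joint - 1.047) from jig +x. Gap between roller and fence in mm = 28 + 9 cos(joint + 0.524): 35.8 at 0, shrinking to 20.2 at 2.09; 26 (2 mm play) at 1.27, 24 (the gauge's thickness) at 1.51. Starts too wide, at 0 to 0.6.
- lever_post (a point): Centre, half-way up, of the upright round steel post at the lever's end: 14 mm diameter, 95 mm from the bolt's axis, from 47 to 82 mm above the bench. The flat lever bar under it is 14 mm wide and lies 39 to 47 mm above the bench. Push the post sideways or pinch it from above.
- gauge_mid (a point): Centre of the loose aluminium gauge bar, half-way up: 24 mm thick (x), 130 long (y), 26 high, 0.3 to 0.6 kg, top 38 mm above the bench. y points to its rounded nose (tip 65 mm from centre). It starts in the track between fence and keeper rail, nose 45 to 75 mm short of the bolt's axis. With its nose at the stop this centre is at jig x 12 to 14, y 25 mm.
- gauge_post (a point): Half-way up the gauge bar's upright round grip post: 16 mm diameter, 45 mm behind the bar's centre, from 38 to 70 mm above the bench. Push it from behind or pinch it from above.
- offcut: Bystander: loose wood offcut 45 x 75 x 22 mm, right of the lever; origin under its centre.
- jar: Bystander: small glass jar with steel lid, 56 mm diameter, 68 mm high, beyond the end stop on the lever side; origin under its centre.
- pencil: Bystander: flat carpenter's pencil, 162 mm long, on the robot's side of the track; origin under its middle.
- square: Bystander: try square, 180 mm blade, on the right of the bench.
- driver: Bystander: screwdriver on the left of the bench.
Things that resemble listed ones, but are neither listed nor needed, are in the scene too. Of the things like the part that bears gauge_mid, leave any that is blue or orange; of the rest the larger one is meant.

How it is judged (in metres and radians):
On the way, in this order (a step that is already met when the one before it is completed fails the run):
1. the roller's gap is set to the gauge (23.7 to 26.0 mm) before the gauge has been pushed home (value of joint cam between 1.265 and 1.545 rad and y of gauge_mid in the frame of jig below 0.005 m), for 0.3 s.
2. the gauge bar is slid through the set gap to the end stop (value of joint cam between 1.265 and 1.545 rad and y of gauge_mid in the frame of jig between 0.02 and 0.029 m and x of gauge_mid in the frame of jig between 0.008 and 0.018 m and z of gauge_mid in the frame of jig between 0.021 and 0.029 m and angle between the y axis of gauge_mid and the y axis of jig, either way round below 0.06 rad), for 0.2 s.
At the end, for the whole second after the job is handed in: The cam joint stands between 1.265 and 1.545 rad (gap 23.7 to 26.0 mm, at most 2 mm of play) and is still; the gauge bar lies flat in the track, along the fence, through the gap, its nose within 5 mm of the end stop, at rest (all of step 2 and linear speed of gauge below 0.01 m/s and angular speed of gauge below 0.1 rad/s and velocity of joint cam between -0.05 and 0.05 rad/s); the robot touches nothing.
It fails at once if the gauge bar is lifted more than 10 mm off the track's base (z of gauge_mid in the frame of jig above 0.035 m).
It fails at once if a bystander is moved more than 40 mm (distance of any of offcut, jar, pencil, square, driver from where it was at the start of the episode above 0.04 m).
It also fails if it takes over 59 s, if anything falls off the work surface, if the arm or the gripper's body presses on something with over 40 N, if the wrist force passes 120 N, or if a joint passes its speed limit or range.

## Working session

There is one attempt and no reset: what is moved stays moved. The work goes in short steps, Python scripts to look and compute and a shell command to move; the robot and the scene stay as the last step left them, time stands still between calls to the robot, and variables do not carry over. Pictures are saved under pics/ and viewed, and the job is handed in when it is done.

```bash
ls; mkdir -p pics
python3 - <<'E'
from bench import ctrl
import cv2,numpy as np
o=ctrl.get_obs(); print({k:np.round(v,3).tolist() for k,v in o.items()})
for n in("scene","top"):
    c=ctrl.read_camera(n); cv2.imwrite(f"pics/{n}0.png",cv2.cvtColor(c["color"],cv2.COLOR_RGB2BGR)); np.savez(f"/tmp/{n}0.npz",**c)
    print(n,c["mtx"].tolist(),c["rvec"],c["tvec"])
E
```

```text
pics
{'time_s': 0.0, 'joint_pos': [-0.998, 0.386, 0.007, -0.0, -1.194, -0.259], 'qvel': [0.001, -0.001, 0.002, 0.001, -0.001, -0.0], 'joint_efforts': [-0.0, -39.066, 18.741, 4.22, 0.011, -0.0], 'eef_pos': [192.722, -593.9, 221.451], 'tool_rot': [0.49, -3.103, -0.003], 'force': [-0.059, 0.808, 0.494], 'ft_torque': [0.08, 0.009, -0.06], 'gripper_width': 87.138}
scene [[399.94818273364393, 0.0, 248.2542555895021], [0.0, 399.94818273364393, 196.81248277629865], [0.0, 0.0, 1.0]] [ 2.31634088  0.6639953  -0.24444541] [-463.17284271 -176.56311525 1330.7279809 ]
top [[485.3421598585499, 0.0, 253.12328589868346], [0.0, 485.3421598585499, 190.14846310941132], [0.0, 0.0, 1.0]] [ 2.14403647 -2.20339977  0.06782822] [   5.8946713   531.56537889 1571.88957006]
```

View pics/scene0.png

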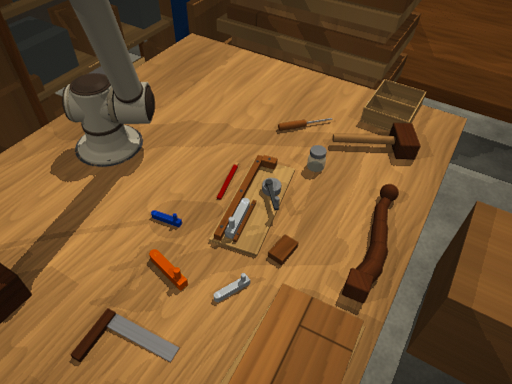

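View pics/top0.png

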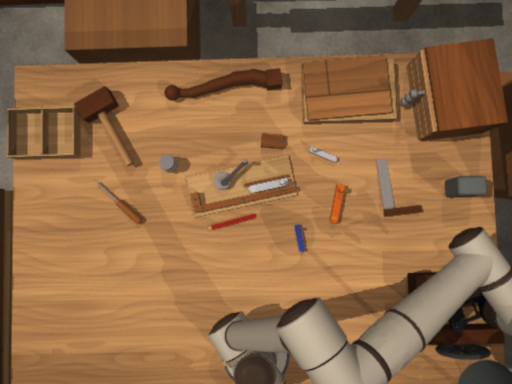

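The bar lying in the track, silver, at top (268,185), is my choice. The lookalikes are silver (323,154), which is smaller and outside the track, orange (338,203) and blue (300,238). I'll check it in a close crop.

```bash
cat > h.py <<'E'
import cv2,numpy as np
def load(n): return dict(np.load(n))
def ray(c,uv,z):
    R=cv2.Rodrigues(c["rvec"])[0];C=-R.T@c["tvec"]
    uv=np.atleast_2d(np.array(uv,float)); d=np.c_[uv,np.ones(len(uv))]@np.linalg.inv(c["mtx"]).T@R
    return C+d*((z-C[2])/d[:,2])[:,None]
def proj(c,P): return cv2.projectPoints(np.array(P,float).reshape(-1,3),c["rvec"],c["tvec"],c["mtx"],None)[0][:,0]
def cloud(c):
    z=c["z_map"]; v,u=np.mgrid[:384,:512]; K=c["mtx"]
    p=np.stack([(u-K[0,2])/K[0,0]*z,(v-K[1,2])/K[1,1]*z,z],-1)
    return (p-c["tvec"])@cv2.Rodrigues(c["rvec"])[0]
def crop(c,u0,v0,u1,v1,s,fn):
    im=cv2.cvtColor(c["color"],cv2.COLOR_RGB2BGR)[v0:v1,u0:u1]
    cv2.imwrite(fn,cv2.resize(im,None,fx=s,fy=s,interpolation=cv2.INTER_NEAREST))
E
python3 - <<'E'
from h import *
c=load("/tmp/top0.npz"); crop(c,180,125,310,225,6,"pics/t1.png")
p=cloud(c)
for uv in [(268,185),(222,180),(244,166),(240,220),(169,162),(273,141),(210,185)]: print(uv,np.round(p[uv[1],uv[0]]))
c=load("/tmp/scene0.npz"); crop(c,205,145,305,260,5,"pics/s1.png")
E
```

```text
(268, 185) [546. -58.  39.]
(222, 180) [565.  90.  53.]
(244, 166) [609.  18.  48.]
(240, 220) [435.  37.   7.]
(169, 162) [627. 259.  63.]
(273, 141) [691. -78.  27.]
(210, 185) [553. 133.  19.]
```

View pics/t1.png

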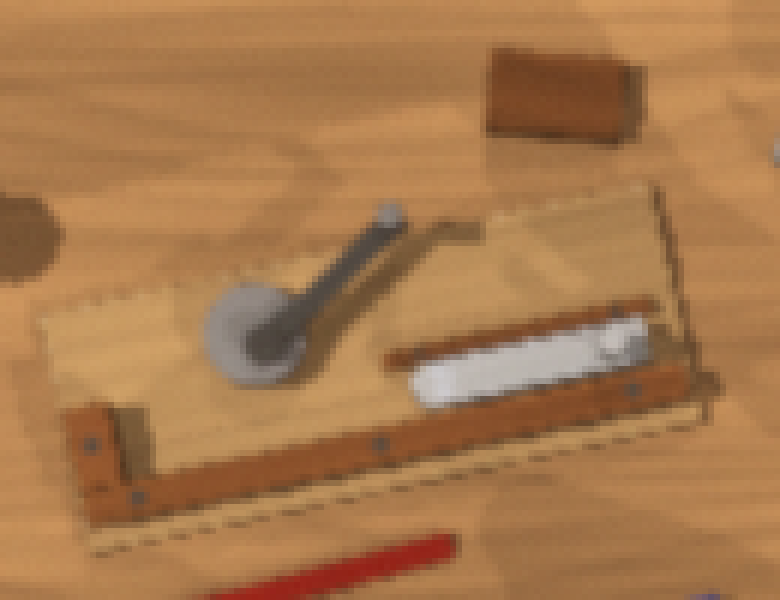

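View pics/s1.png

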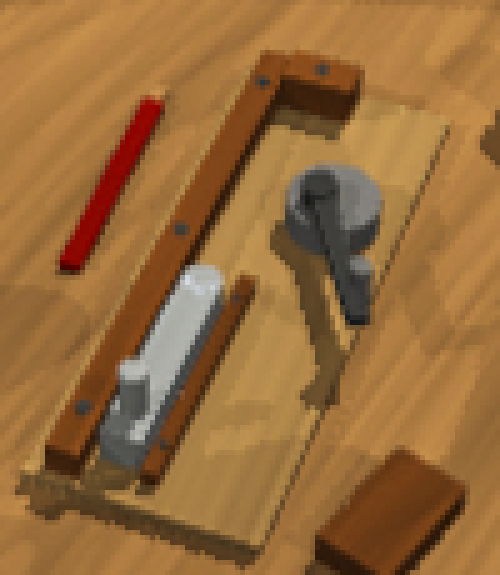

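```bash
cat >> h.py <<'E'
def fit(J,W):
    J=np.array(J,float);W=np.array(W,float)[:,:2];jm=J.mean(0);wm=W.mean(0)
    a=J-jm;b=W-wm
    th=np.arctan2((a[:,0]*b[:,1]-a[:,1]*b[:,0]).sum(),(a*b).sum())
    R=np.array([[np.cos(th),-np.sin(th)],[np.sin(th),np.cos(th)]])
    return th,R,wm-R@jm
E
python3 - <<'E'
from h import *
c=load("/tmp/top0.npz"); s=load("/tmp/scene0.npz")
f=lambda u,v:(180+(u+.5)/6-.5,125+(v+.5)/6-.5)
g=lambda u,v:(205+(u+.5)/5-.5,145+(v+.5)/5-.5)
J=[(102,120),(-32,120),(102,-225),(-32,-225)]
W=[ray(c,f(*q),12)[0] for q in[(40,318),(92,540),(652,187),(703,410)]]
# fence/stop tops
J+=[(45,115),(0,-225+15)];W+=[ray(c,f(68,410),40)[0],ray(c,f(690,362),34)[0]]
th,R,t=fit(J[:4],W[:4]);print("top",th,t); print(np.round((np.array(W)[:,:2]-t)@R,1))
W2=[ray(s,g(*q),12)[0] for q in[(450,122),(258,548),(22,470)]]
th2,R2,t2=fit([J[0],J[2],J[3]],W2);print("scene",th2,t2);print(np.round((np.array(W2)[:,:2]-t)@R,1))
for n,cam,k,uv,z in[("bolt",c,f,(268,342),52),("bolt s",s,g,(319,185),52),("post",c,f,(390,213),82),("post s",s,g,(360,266),82),("gp",c,f,(617,338),70),("gp s",s,g,(133,366),70),("nose",c,f,(413,382),38),("nose s",s,g,(210,268),38),("roller",c,f,(254,335),37)]:
    w=ray(cam,k(*uv),z)[0]; print(n,np.round(w),np.round((w[:2]-t)@R,1))
p=cloud(c).reshape(-1,3); p2=cloud(s).reshape(-1,3)
np.save('/tmp/jig.npy',np.r_[th,t])
for nm,q in(("top",p),("scene",p2)):
    j=np.c_[(q[:,:2]-t)@R,q[:,2]]
    m=(j[:,2]>60)&(j[:,2]<90)&(abs(j[:,0]-60)<110)&(abs(j[:,1]+50)<150)
    print(nm,np.round(j[m],0)[:30].tolist())
E
```

```text
top 0.18528559921570412 [505.77283326  74.52140734]
[[  98.4  121.4]
 [ -27.6  117.9]
 [  97.8 -224.3]
 [ -28.7 -225. ]
 [  42.4  112.9]
 [  -2.9 -221.9]]
scene 0.18351519210298062 [504.91585437  76.36037977]
[[ 101.2  119.5]
 [ 100.9 -222.3]
 [ -32.2 -221.7]]
bolt [559.  83.  52.] [54.3 -1.3]
bolt s [560.  83.  52.] [55.1 -1.3]
post [623.  15.  82.] [104.3 -80.1]
post s [622.  16.  82.] [103.7 -79.4]
gp [ 555. -103.   70.] [  15.1 -183.8]
gp s [553. -98.  70.] [  14.4 -178.4]
nose [537.   6.  38.] [ 17.9 -72.8]
nose s [535.   6.  38.] [ 15.9 -72.5]
roller [565.  92.  37.] [61.3  6.2]
top [[108.0, -79.0, 82.0], [108.0, -82.0, 79.0], [106.0, -75.0, 81.0], [104.0, -78.0, 88.0], [103.0, -81.0, 88.0], [104.0, -85.0, 81.0], [103.0, -75.0, 80.0], [102.0, -78.0, 81.0], [101.0, -81.0, 83.0], [100.0, -84.0, 87.0], [100.0, -87.0, 82.0], [102.0, -74.0, 65.0], [98.0, -77.0, 87.0], [97.0, -80.0, 88.0], [97.0, -83.0, 82.0], [98.0, -86.0, 73.0], [97.0, -76.0, 70.0], [96.0, -79.0, 77.0], [96.0, -83.0, 72.0], [19.0, -180.0, 71.0], [18.0, -183.0, 75.0], [18.0, -186.0, 66.0], [17.0, -189.0, 67.0], [17.0, -176.0, 69.0], [16.0, -179.0, 70.0], [15.0, -182.0, 73.0], [15.0, -186.0, 67.0], [13.0, -188.0, 74.0], [13.0, -175.0, 72.0], [13.0, -179.0, 67.0]]
scene [[101.0, -76.0, 85.0], [103.0, -74.0, 83.0], [106.0, -73.0, 84.0], [99.0, -80.0, 84.0], [102.0, -80.0, 86.0], [104.0, -77.0, 83.0], [107.0, -77.0, 84.0], [109.0, -74.0, 82.0], [100.0, -83.0, 83.0], [102.0, -81.0, 82.0], [105.0, -80.0, 83.0], [107.0, -77.0, 80.0], [110.0, -78.0, 82.0], [101.0, -84.0, 81.0], [104.0, -86.0, 84.0], [106.0, -82.0, 80.0], [109.0, -83.0, 83.0], [111.0, -80.0, 80.0], [101.0, -82.0, 74.0], [104.0, -86.0, 80.0], [106.0, -83.0, 78.0], [108.0, -80.0, 76.0], [110.0, -77.0, 74.0], [98.0, -81.0, 68.0], [101.0, -82.0, 71.0], [105.0, -87.0, 77.0], [107.0, -85.0, 76.0], [109.0, -83.0, 75.0], [111.0, -78.0, 71.0], [97.0, -79.0, 62.0]]
```

```bash
python3 -m crank '[[0,0,0,-39,29,0,0],[0,0,0,-39,29,0,0],[0,0,0,-39,29,0,0],[0,0,0,-39,29,0,0],[0,0,0,-39,29,0,0],[0,0,0,-39,29,0,0],[0,0,0,-39,29,0,0],[0,0,0,-39,29,0,0],[0,0,0,-39,29,0,0],[0,0,0,-39,29,0,0]]'
```

```text
time_s: 1.1
eef_pos: [478.6, -189.5, 216.9]
tool_rot: [0.471, -3.101, -0.013]
force: [1.9, -1.3, -0.3]
gripper_width: 86.4
```

```bash
cat >> h.py <<'E'
def plan(o,x,y,z,ang=None):
    R=cv2.Rodrigues(np.array(o["tool_rot"],float))[0]
    d=R.T@(np.array([x,y,z])-np.array(o["eef_pos"]))
    cur=np.arctan2(R[1,1],R[0,1])
    print("t",o["time_s"],"pos",np.round(o["eef_pos"],1),"jawang",round(cur,3),"tilt",np.round(R[:,2],3),"tool shift",np.round(d,1),"F",np.round(o["force"],1),"w",round(float(o["gripper_width"]),1))
    if ang is not None: print("rotvec", np.round(cv2.Rodrigues(R.T@np.array([[-np.sin(ang)*-1,np.cos(ang),0],[np.cos(ang)*-1*-1,np.sin(ang),0],[0,0,-1.]]))[0].ravel(),3))
E
python3 - <<'E'
from h import *; from bench import ctrl
plan(ctrl.get_obs(),622.5,15.5,150,1.5)
E
```

```text
t 1.1 pos [ 478.6 -189.5  216.9] jawang 1.872 tilt [-0.007  0.007 -1.   ] tool shift [-198.5  152.4   67.5] F [ 1.9 -1.3 -0.3] w 86.4
rotvec [1.553 0.236 0.004]
```

```bash
python3 -m crank '[[0,0,0,-39,30,0,0.4],[0,0,0,-39,30,0,0.4],[0,0,0,-39,30,0,0.4],[0,0,0,-39,30,0,0.4],[0,0,0,-39,30,0,0.4],[0,0,0.12,0,0,15,0.4],[0,0,0.12,0,0,20,0.4],[0,0,0.12,0,0,20,0.4],[0,0,0,0,0,0,0.4],[0,0,0,0,0,0,0.4]]' 10
python3 - <<'E'
s=open('h.py').read()
s=s.replace("[[-np.sin(ang)*-1,np.cos(ang),0],[np.cos(ang)*-1*-1,np.sin(ang),0],[0,0,-1.]]","[[-np.sin(ang),np.cos(ang),0],[np.cos(ang),np.sin(ang),0],[0,0,-1.]]")
open('h.py','w').write(s)
from h import *; from bench import ctrl
plan(ctrl.get_obs(),622.5,15.5,53,1.5)
c=ctrl.read_camera("scene"); np.savez("/tmp/s2.npz",**c); crop(c,180,80,330,220,5,"pics/s2.png")
E
```

```text
time_s: 2.1
eef_pos: [622.3, 24.6, 156.1]
tool_rot: [-0.092, -3.128, -0.01]
force: [-0.8, 0.2, 0.7]
gripper_width: 52.2
t 2.1 pos [622.3  24.6 156.1] jawang 1.512 tilt [-0.012  0.007 -1.   ] tool shift [ -2.1  -9.7 103. ] F [-0.8  0.2  0.7] w 52.2
rotvec [ 0.006 -0.013  0.012]
```

View pics/s2.png

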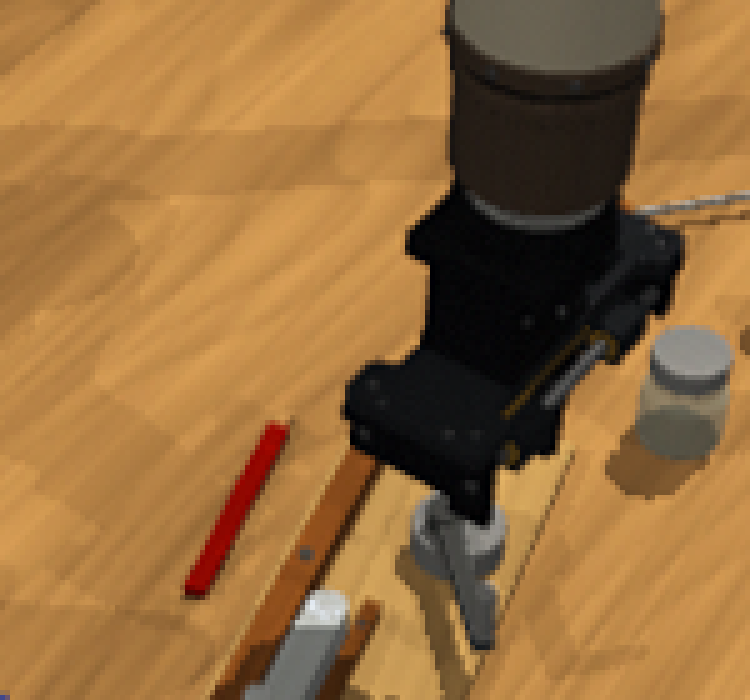

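The picture shows the gripper above the lever post with its jaws along the track. The jar at crop (690,390) is well clear. Now I go down over the post.

```bash
python3 -m crank '[[0,0,0,-1,-5,0,0.4],[0,0,0,-1,-5,0,0.4],[0,0,0,0,0,15,0.4],[0,0,0,0,0,15,0.4],[0,0,0,0,0,15,0.4],[0,0,0,0,0,15,0.4],[0,0,0,0,0,15,0.4],[0,0,0,0,0,15,0.4],[0,0,0,0,0,8,0.4],[0,0,0,0,0,0,0.4]]' 10
python3 - <<'E'
from h import *; from bench import ctrl
plan(ctrl.get_obs(),622.5,15.5,53,1.5)
c=ctrl.read_camera("scene"); np.savez("/tmp/s3.npz",**c); crop(c,200,120,320,240,5,"pics/s3.png")
E
```

```text
time_s: 3.15
eef_pos: [629.5, 9.8, 65.8]
tool_rot: [0.088, 3.133, 0.016]
force: [-0.2, 1.0, 0.4]
gripper_width: 52.3
t 3.15 pos [629.5   9.8  65.8] jawang 1.515 tilt [ 0.008  0.01  -1.   ] tool shift [ 7.4  5.2 12.8] F [-0.2  1.   0.4] w 52.3
rotvec [0.011 0.007 0.015]
```

View pics/s3.png

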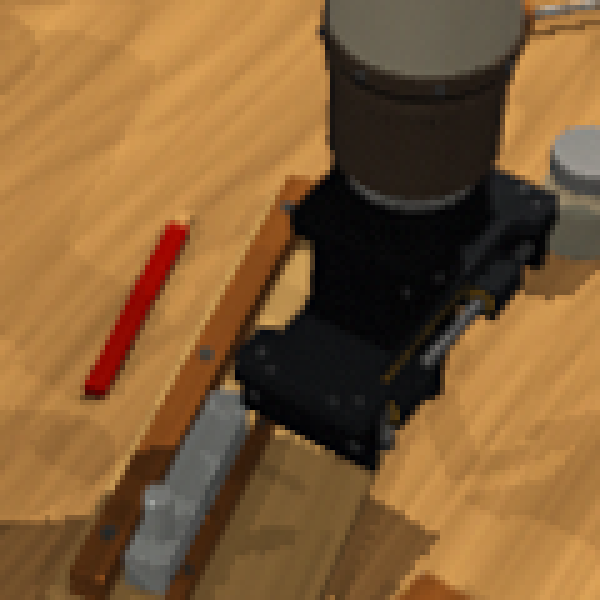

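```bash
python3 -m crank '[[0.005,0.004,0,4,3,6,0.4],[0.005,0.004,0,3,2,6,0.4],[0,0,0,0,0,0,0.4],[0,0,0,0,0,0,0.79],[0,0,0,0,0,0,0.79],[0,0,0,0,0,0,0.79],[0,0,0,0,0,0,0.79],[0,0,0,0,0,0,0.79],[0,0,0,0,0,0,0.79],[0,0,0,0,0,0,0.79]]' 10
python3 - <<'E'
from h import *; from bench import ctrl
plan(ctrl.get_obs(),622.5,15.5,53,1.5)
E
```

```text
time_s: 4.2
eef_pos: [625.0, 16.2, 57.1]
tool_rot: [0.086, 3.134, 0.002]
force: [0.4, 0.3, -0.2]
gripper_width: 18.9
t 4.2 pos [625.   16.2  57.1] jawang 1.516 tilt [ 0.006  0.001 -1.   ] tool shift [ 2.5 -0.8  4.1] F [ 0.4  0.3 -0.2] w 18.9
rotvec [0.001 0.006 0.016]
```

```bash
python3 -m crank '[[0,0,0,-5,6,0,0.79],[0,0,0,-5,6,0,0.79],[0,0,0,-4,6,0,0.79],[0,0,0,-3,6,0,0.79],[0,0,0,-3,7,0,0.79],[0,0,0,-2,7,0,0.79],[0,0,0,-2,7,0,0.79],[0,0,0,-1,7,0,0.79],[0,0,0,-1,7,0,0.79],[0,0,0,0,7,0,0.79]]'
python3 - <<'E'
from h import *; from bench import ctrl
plan(ctrl.get_obs(),654.5,93.5,55,1.5)
o=ctrl.get_obs();d=o["eef_pos"]-np.array([560,84,0]);print(np.hypot(*d[:2]),np.arctan2(d[1],d[0]))
E
```

```text
time_s: 5.2
eef_pos: [662.7, 81.6, 57.3]
tool_rot: [0.084, 3.126, -0.005]
force: [2.0, -3.7, -0.4]
gripper_width: 18.6
t 5.2 pos [662.7  81.6  57.3] jawang 1.517 tilt [ 0.014 -0.004 -1.   ] tool shift [ 8.9 11.4  2.2] F [ 2.  -3.7 -0.4] w 18.6
rotvec [-0.003  0.014  0.017]
102.7321698971802 -0.023375639171614997
```

```bash
python3 -m crank '[[0,0,0,5,5,0,0.79],[0,0,0,4,6,0,0.79],[0,0,0,4,6,0,0.79],[0,0,0,3,6,0,0.79],[0,0,0,3,6,0,0.79],[0,0,0,3,6,0,0.79],[0,0,0,3,5,0,0.79],[0,0,0,1,2,0,0.79],[0,0,0,0,0,0,0.79],[0,0,0,0,0,0,0.79]]'
python3 - <<'E'
from h import *; from bench import ctrl
plan(ctrl.get_obs(),642,132,55,1.5)
o=ctrl.get_obs();d=o["eef_pos"]-np.array([560,84,0]);print(np.hypot(*d[:2]),np.arctan2(d[1],d[0]))
c=ctrl.read_camera("scene"); np.savez("/tmp/s4.npz",**c); crop(c,200,120,320,240,5,"pics/s4.png")
c=ctrl.read_camera("top"); np.savez("/tmp/t4.npz",**c); crop(c,180,125,310,225,6,"pics/t4.png")
E
```

```text
time_s: 6.2
eef_pos: [635.9, 131.0, 57.7]
tool_rot: [0.082, 3.126, -0.003]
force: [2.0, -2.0, 0.3]
gripper_width: 18.3
t 6.2 pos [635.9 131.   57.7] jawang 1.518 tilt [ 0.014 -0.003 -1.   ] tool shift [-6.   1.3  2.8] F [ 2.  -2.   0.3] w 18.3
rotvec [-0.002  0.014  0.018]
89.2492805224527 0.5548988166364837
```

View pics/s4.png

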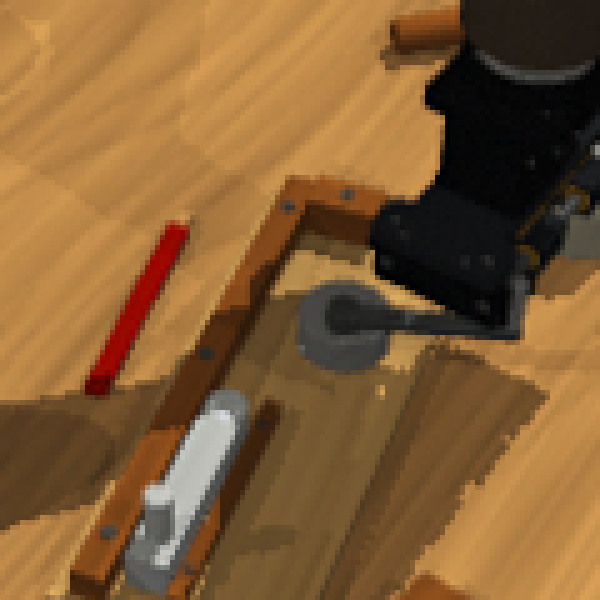

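View pics/t4.png

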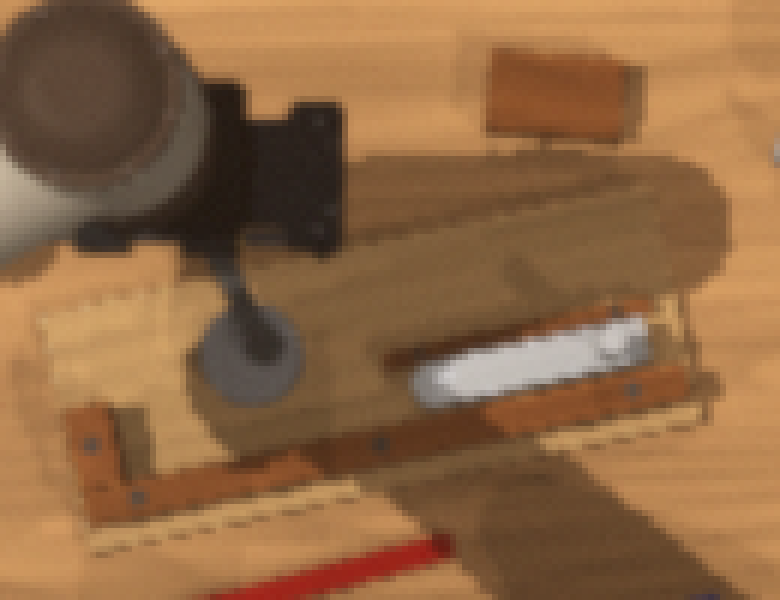

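```bash
python3 -m crank '[[0,0,0,-2,-2,0,0.6],[0,0,0,0,0,0,0.6],[0,0,0,0,0,0,0.6],[0,0,0,0,0,-10,0.6],[0,0,0,0,0,-20,0.6],[0,0,0,0,0,-30,0.6],[0,0,0,0,0,-40,0.6],[0,0,0,0,-40,-10,0.6],[0,0,0,0,-45,0,0.6],[0,0,0,0,-45,0,0.6]]'
python3 - <<'E'
from h import *; from bench import ctrl
plan(ctrl.get_obs(),555,-98,120,1.756)
c=ctrl.read_camera("scene"); np.savez("/tmp/s5.npz",**c); crop(c,200,120,320,240,5,"pics/s5.png")
c=ctrl.read_camera("top"); np.savez("/tmp/t5.npz",**c); crop(c,180,125,310,225,6,"pics/t5.png")
E
```

```text
time_s: 7.3
eef_pos: [629.7, 1.9, 175.7]
tool_rot: [0.068, 3.126, -0.002]
force: [0.5, 0.2, -0.4]
gripper_width: 34.8
t 7.3 pos [629.7   1.9 175.7] jawang 1.527 tilt [ 0.015 -0.001 -1.   ] tool shift [  71.1 -103.    54.7] F [ 0.5  0.2 -0.4] w 34.8
rotvec [-0.002  0.015 -0.229]
```

View pics/s5.png

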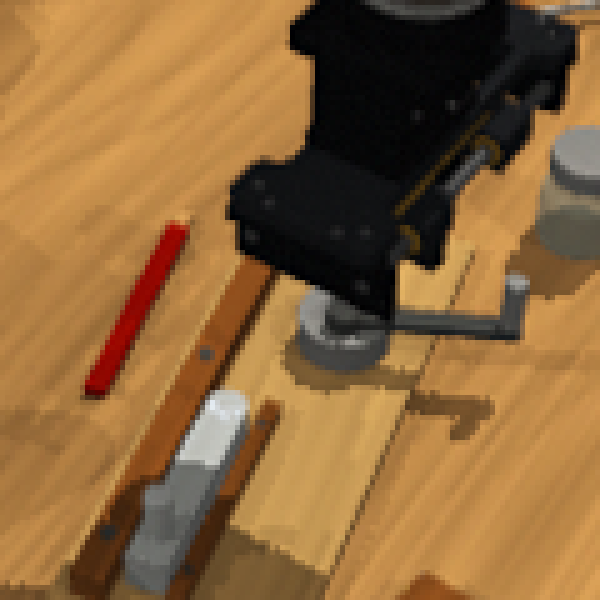

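View pics/t5.png

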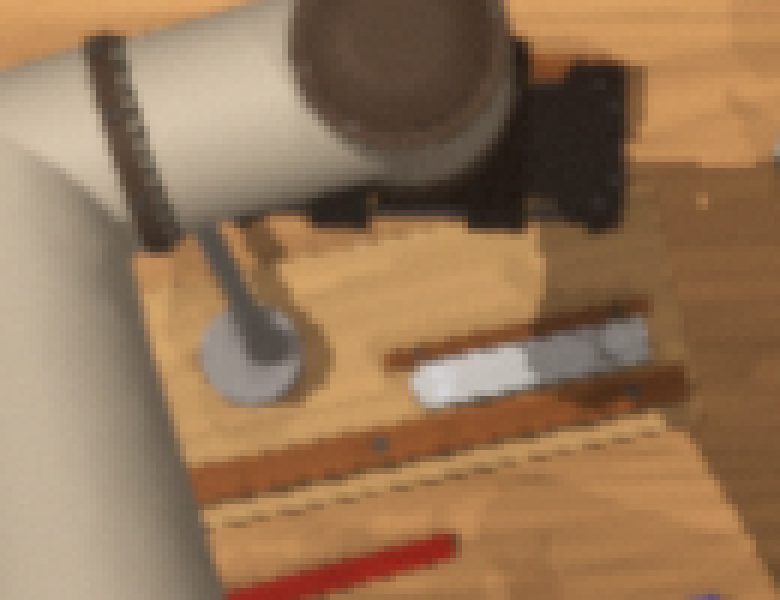

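Run:
```python
from h import *
s=load("/tmp/s5.npz");c=load("/tmp/t5.npz")
w=ray(s,(200+517.5/5-.5,120+284.5/5-.5),82)[0]
for b in[(559.5,83),(560,84.3)]:
    d=w[:2]-b; print(w,np.hypot(*d),"cam",np.arctan2(d[1],d[0])-.185+1.047)
r=ray(c,(180+252.5/6-.5,125+356.5/6-.5),37)[0]
for b in[(559.5,83),(560,84.3)]:
    d=r[:2]-b; print(r,np.hypot(*d),"cam",np.arctan2(d[1],d[0])-.185-.524)
```

```text
[645.35306857 126.34605969  82.        ] 96.17499817579699 cam 1.3295492038535879
[645.35306857 126.34605969  82.        ] 95.14734599741216 cam 1.3197208338479725
[553.46329689  93.22915298  37.        ] 11.87759887690214 cam 1.3949394119582008
[553.46329689  93.22915298  37.        ] 11.066086049202898 cam 1.4937186207133477
```

```bash
python3 -m crank '[[0,0,0,24,-35,0,0.42],[0,0,0,24,-35,0,0.42],[0,0,0,23,-34,0,0.42],[0,0.01,-0.12,0,0,10,0.42],[0,0,-0.11,0,0,20,0.42],[0,0,0,0,0,20,0.42],[0,0,0,0,0,20,0.42],[0,0,0,0,0,10,0.42],[0,0,0,0,0,0,0.42],[0,0,0,0,0,0,0.42]]'
python3 - <<'E'
from h import *; from bench import ctrl
plan(ctrl.get_obs(),554,-101,46,1.756)
E
```

```text
time_s: 8.4
eef_pos: [553.4, -104.2, 99.9]
tool_rot: [-0.295, 3.112, -0.004]
force: [0.2, -0.4, 0.3]
gripper_width: 50.9
t 8.4 pos [ 553.4 -104.2   99.9] jawang 1.76 tilt [ 0.015 -0.001 -1.   ] tool shift [-0.3  3.3 53.9] F [ 0.2 -0.4  0.3] w 50.9
rotvec [-0.004  0.015  0.004]
```

```bash
python3 -m crank '[[0,0,0,0,3,10,0.42],[0,0.01,0,0,0,12,0.42],[0,0,0,0,0,12,0.42],[0,0,0,0,0,10,0.42],[0,0,0,0,0,8,0.42],[0,0,0,0,0,0,0.42],[0,0,0,0,0,0,0.42],[0,0,0,0,0,0,0.42],[0,0,0,0,0,0,0.6],[0,0,0,0,0,0,0.6]]' 8
python3 - <<'E'
from h import *; from bench import ctrl
plan(ctrl.get_obs(),554,-101,46,1.756)
c=ctrl.read_camera("scene"); np.savez("/tmp/s6.npz",**c); crop(c,190,130,310,260,5,"pics/s6.png")
E
```

```text
time_s: 9.4
eef_pos: [555.5, -100.8, 45.7]
tool_rot: [-0.297, 3.119, -0.006]
force: [0.3, 1.2, 0.2]
gripper_width: 41.3
t 9.4 pos [ 555.5 -100.8   45.7] jawang 1.761 tilt [ 0.009 -0.003 -1.   ] tool shift [ 1.5  0.  -0.3] F [0.3 1.2 0.2] w 41.3
rotvec [-0.005  0.008  0.005]
```

View pics/s6.png

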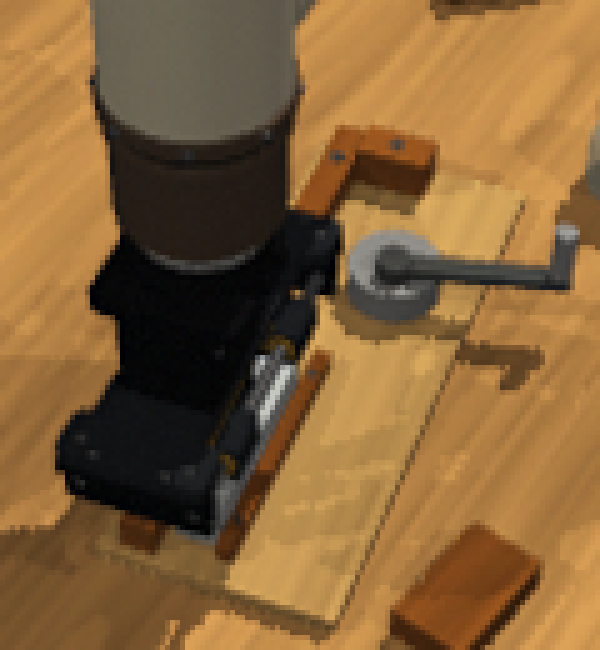

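```bash
python3 -m crank '[[0,0,0,0,0,0,0.7],[0,0,0,0,0,0,0.7],[0,0,0,0,0,0,1],[0,0,0,0,0,0,1],[0,0,0,0,0,0,1],[0,0,0,0,0,0,1],[0,0,0,0,0,0,1],[0,0,0,0,0,0,1],[0,0,0,0,0,0,1],[0,0,0,0,0,0,1]]' 8
python3 - <<'E'
from h import *; from bench import ctrl
plan(ctrl.get_obs(),554,-101,46,1.756)
E
```

```text
time_s: 10.45
eef_pos: [555.8, -100.5, 46.5]
tool_rot: [-0.297, 3.117, -0.005]
force: [0.7, 0.5, -0.0]
gripper_width: 15.7
t 10.45 pos [ 555.8 -100.5   46.5] jawang 1.761 tilt [ 0.011 -0.002 -1.   ] tool shift [ 1.9 -0.2  0.5] F [ 0.7  0.5 -0. ] w 15.7
rotvec [-0.004  0.01   0.005]
```

```bash
python3 -m crank '[[0,0,0,1,0,0,1],[0,0,0,1,0,0,1],[0,0,0,1,0,0,1],[0,0,0,1,0,0,1],[0,0,0,1,1,0,1],[0,0,0,0,2,0,1],[0,0,0,0,3,0,1],[0,0,0,0,4,0,1],[0,0,0,0,4,0,1],[0,0,0,0,0,0,1]]' 8
python3 - <<'E'
from h import *; from bench import ctrl
plan(ctrl.get_obs(),554,-101,46,1.756)
c=ctrl.read_camera("scene"); np.savez("/tmp/s7.npz",**c); crop(c,190,130,310,260,5,"pics/s7.png")
c=ctrl.read_camera("top"); np.savez("/tmp/t7.npz",**c); crop(c,180,125,310,225,6,"pics/t7.png")
E
```

```text
time_s: 11.45
eef_pos: [549.0, -88.0, 46.6]
tool_rot: [-0.297, 3.114, -0.008]
force: [1.9, -0.7, -2.1]
gripper_width: 15.7
t 11.45 pos [549.  -88.   46.6] jawang 1.761 tilt [ 0.014 -0.004 -1.   ] tool shift [ -2.4 -13.7   0.7] F [ 1.9 -0.7 -2.1] w 15.7
rotvec [-0.006  0.013  0.005]
```

View pics/s7.png

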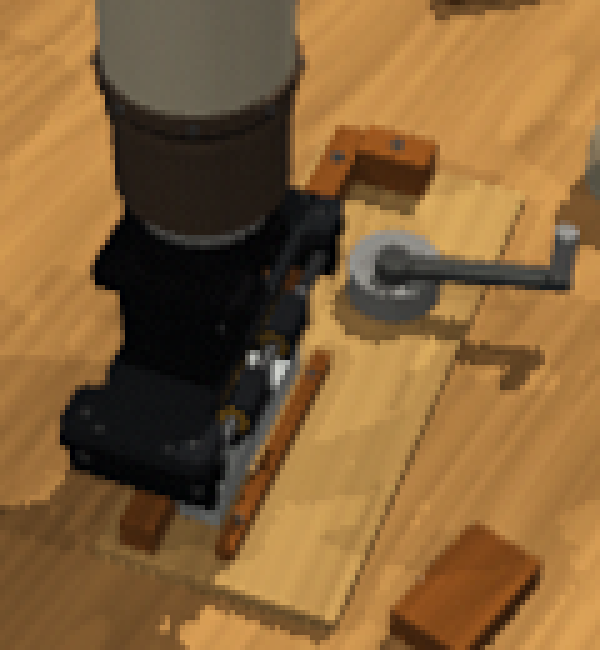

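View pics/t7.png

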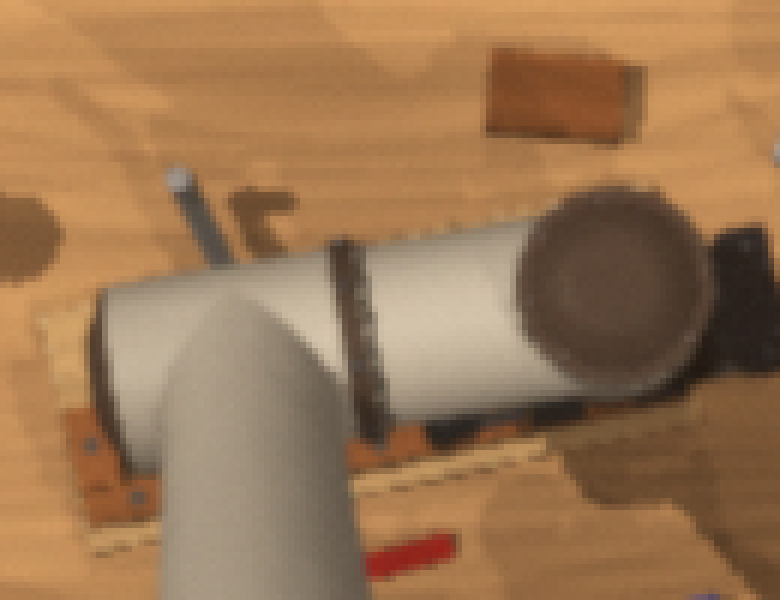

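```bash
python3 - <<'E'
from h import *
c=load("/tmp/t7.npz");w=ray(c,(180+180.5/6-.5,125+180.5/6-.5),82)[0]
for b in[(559.5,83),(560,84.3)]:
    d=w[:2]-b; print(w,np.hypot(*d),"cam",np.arctan2(d[1],d[0])-.185+1.047)
E
python3 -m crank '[[0,0,0,0,5,0,1],[0,0,0,0.5,5,0,1],[0,0,0,0,5,0,1],[0,0,0,0,5,0,1],[0,0,0,0.5,5,0,1],[0,0,0,0,5,0,1],[0,0,0,0,5,0,1],[0,0,0,0,4,0,1],[0,0,0,0,1,0,1],[0,0,0,0,0,0,1]]' 8
python3 - <<'E'
from h import *; from bench import ctrl
plan(ctrl.get_obs(),554,-101,46,1.756)
c=ctrl.read_camera("scene"); np.savez("/tmp/s8.npz",**c); crop(c,190,130,310,260,5,"pics/s8.png")
E
```

```text
[643.91960517 125.78924276  82.        ] 94.6445404300454 cam 1.3311235681841693
[643.91960517 125.78924276  82.        ] 93.61547626788321 cam 1.3211517399947006
time_s: 12.55
eef_pos: [540.8, -45.7, 46.8]
tool_rot: [-0.299, 3.112, -0.01]
force: [1.9, -3.5, -1.2]
gripper_width: 15.6
t 12.55 pos [540.8 -45.7  46.8] jawang 1.762 tilt [ 0.016 -0.005 -1.   ] tool shift [ -2.4 -56.8   1.3] F [ 1.9 -3.5 -1.2] w 15.6
rotvec [-0.008  0.015  0.006]
```

View pics/s8.png

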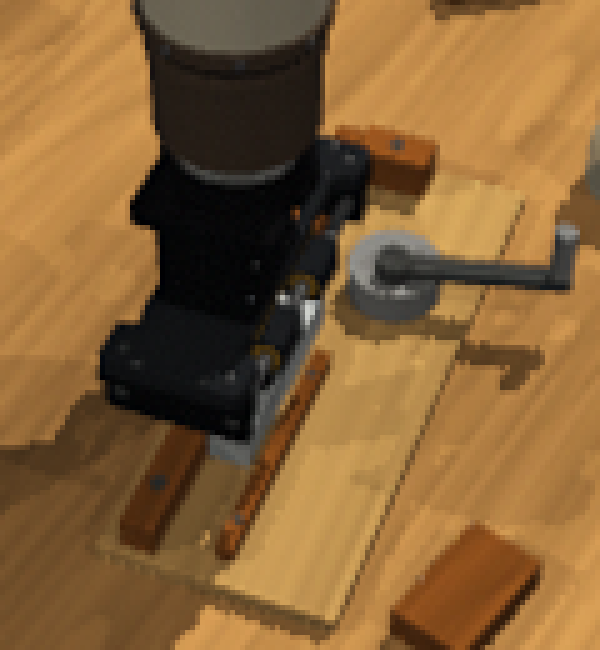

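```bash
python3 -m crank '[[0,0,0,0,4,0,1],[0,0,0,0.5,4,0,1],[0,0,0,0,4,0,1],[0,0,0,0,4,0,1],[0,0,0,0.5,4,0,1],[0,0,0,0,4,0,1],[0,0,0,0,4,0,1],[0,0,0,0.5,4,0,1],[0,0,0,0,4,0,1],[0,0,0,0,4,0,1]]' 8
python3 - <<'E'
from h import *; from bench import ctrl
plan(ctrl.get_obs(),554,-101,46,1.756)
c=ctrl.read_camera("scene"); np.savez("/tmp/s9.npz",**c); crop(c,190,130,310,260,5,"pics/s9.png")
E
```

```text
time_s: 13.6
eef_pos: [532.8, -4.1, 47.1]
tool_rot: [-0.298, 3.108, -0.01]
force: [3.0, -2.9, -0.7]
gripper_width: 15.6
t 13.6 pos [532.8  -4.1  47.1] jawang 1.762 tilt [ 0.02  -0.005 -1.   ] tool shift [ -2.4 -99.1   2. ] F [ 3.  -2.9 -0.7] w 15.6
rotvec [-0.008  0.019  0.006]
```

View pics/s9.png

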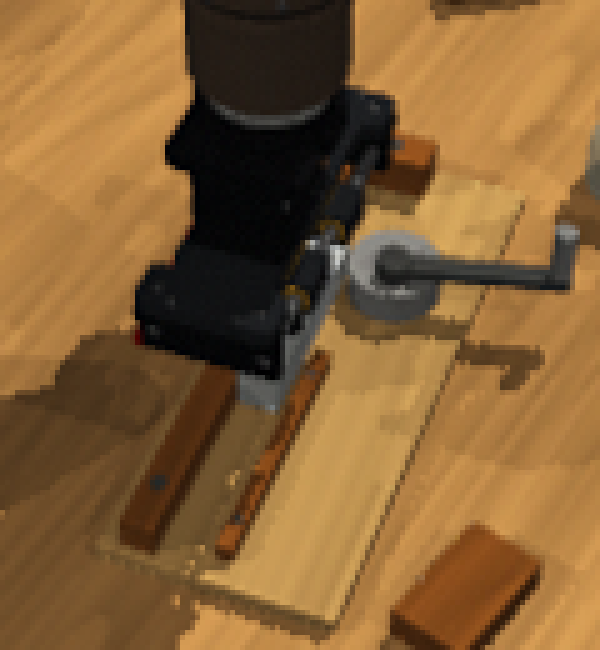

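```bash
python3 -m crank '[[0,0,0,0,4,0,1],[0,0,0,0.5,4,0,1],[0,0,0,0,4,0,1],[0,0,0,0,4,0,1],[0,0,0,0.5,4,0,1],[0,0,0,0,4,0,1],[0,0,0,0,4,0,1],[0,0,0,0.5,4,0,1],[0,0,0,0,4,0,1],[0,0,0,0,4,0,1]]' 8
python3 -m crank '[[0,0,0,0,2,0,1],[0,0,0,0,2,0,1],[0,0,0,0,2,0,1],[0,0,0,0,1.5,0,1],[0,0,0,0,1.5,0,1],[0,0,0,0,1,0,1],[0,0,0,0,1,0,1],[0,0,0,0,0.5,0,1],[0,0,0,0,0,0,1],[0,0,0,0,0,0,1]]' 8
python3 - <<'E'
from h import *; from bench import ctrl
plan(ctrl.get_obs(),554,-101,46,1.756)
c=ctrl.read_camera("scene"); np.savez("/tmp/s10.npz",**c); crop(c,190,130,310,260,5,"pics/s10.png")
E
```

```text
time_s: 14.65
eef_pos: [524.7, 38.2, 47.3]
tool_rot: [-0.298, 3.104, -0.01]
force: [3.2, -3.8, -1.5]
gripper_width: 15.9
time_s: 15.65
eef_pos: [522.4, 50.7, 47.4]
tool_rot: [-0.299, 3.104, -0.012]
force: [4.2, -2.8, -0.4]
gripper_width: 15.5
t 15.65 pos [522.4  50.7  47.4] jawang 1.763 tilt [ 0.024 -0.005 -1.   ] tool shift [  -2.  -154.9    2.9] F [ 4.2 -2.8 -0.4] w 15.5
rotvec [-0.01   0.022  0.007]
```

View pics/s10.png

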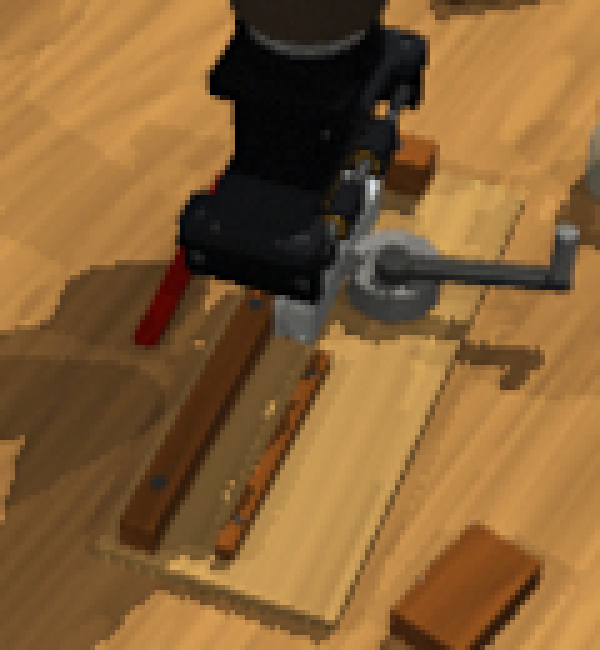

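```bash
python3 -m crank '[[0,0,0,0,0.7,0,1],[0,0,0,0,0.7,0,1],[0,0,0,0,0.7,0,1],[0,0,0,0,0.7,0,1],[0,0,0,0,0.7,0,1],[0,0,0,0,0.7,0,1],[0,0,0,0,0.5,0,1],[0,0,0,0,0,0,1],[0,0,0,0,0,0,1],[0,0,0,0,0,0,1]]' 8
```

```text
time_s: 16.7
eef_pos: [521.5, 55.1, 47.5]
tool_rot: [-0.299, 3.104, -0.014]
force: [3.5, -5.0, -0.8]
gripper_width: 15.6
```

```bash
python3 -m crank '[[0,0,0,0,0.7,0,1],[0,0,0,0,0.7,0,1],[0,0,0,0,0.7,0,1],[0,0,0,0,0.5,0,1],[0,0,0,0,0,0,1],[0,0,0,0,0,0,1],[0,0,0,0,0,0,1],[0,0,0,0,0,0,1],[0,0,0,0,0,0,1],[0,0,0,0,0,0,1]]' 8
```

```text
time_s: 17.7
eef_pos: [521.0, 57.6, 47.6]
tool_rot: [-0.298, 3.104, -0.016]
force: [3.4, -2.9, -0.5]
gripper_width: 15.7
```

```bash
python3 -m crank '[[0,0,0,0,0.7,0,1],[0,0,0,0,0.7,0,1],[0,0,0,0,0.7,0,1],[0,0,0,0,0.7,0,1],[0,0,0,0,0.7,0,1],[0,0,0,0,0,0,1],[0,0,0,0,0,0,1],[0,0,0,0,0,0,1],[0,0,0,0,0,0,1],[0,0,0,0,0,0,1]]' 8
python3 - <<'E'
from h import *; from bench import ctrl
plan(ctrl.get_obs(),554,-101,46,1.756)
c=ctrl.read_camera("scene"); np.savez("/tmp/s11.npz",**c); crop(c,190,130,310,260,5,"pics/s11.png")
c=ctrl.read_camera("top"); np.savez("/tmp/t11.npz",**c); crop(c,180,125,310,225,6,"pics/t11.png")
E
```

```text
time_s: 18.7
eef_pos: [520.6, 60.0, 47.7]
tool_rot: [-0.298, 3.104, -0.02]
force: [3.2, -3.3, -1.6]
gripper_width: 15.7
t 18.7 pos [520.6  60.   47.7] jawang 1.762 tilt [ 0.024 -0.01  -1.   ] tool shift [  -2.1 -164.4    4.2] F [ 3.2 -3.3 -1.6] w 15.7
rotvec [-0.015  0.022  0.006]
```

View pics/s11.png

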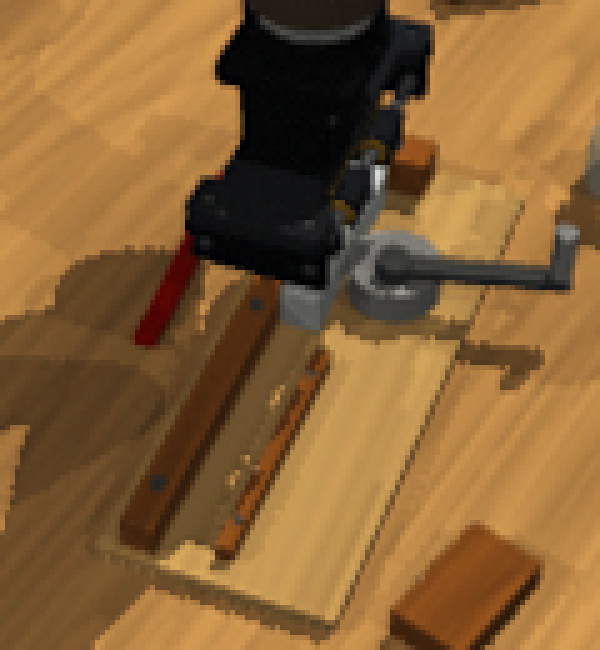

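```bash
python3 -m crank '[[0,0,0,0,1.2,0,1],[0,0,0,0,1.2,0,1],[0,0,0,0,1.2,0,1],[0,0,0,0,1.2,0,1],[0,0,0,0,1.2,0,1],[0,0,0,0,1.2,0,1],[0,0,0,0,0,0,1],[0,0,0,0,0,0,1],[0,0,0,0,0,0,1],[0,0,0,0,0,0,1]]' 8
python3 - <<'E'
from h import *; from bench import ctrl
plan(ctrl.get_obs(),554,-101,46,1.756)
E
```

```text
time_s: 19.8
eef_pos: [520.4, 60.0, 47.9]
tool_rot: [-0.298, 3.106, -0.035]
force: [3.9, -4.3, -0.9]
gripper_width: 15.7
t 19.8 pos [520.4  60.   47.9] jawang 1.762 tilt [ 0.023 -0.021 -1.   ] tool shift [  -2.2 -164.3    6. ] F [ 3.9 -4.3 -0.9] w 15.7
rotvec [-0.025  0.019  0.006]
```

```bash
python3 -m crank '[[0,0,0,0,0,0,0.6],[0,0,0,0,0,0,0.6],[0,0,0,0,0,0,0.6],[0,0,0,0,0,0,0.6],[0,0,0,0,0,-5,0.6],[0,0,0,0,0,-10,0.6],[0,0,0,0,0,-20,0.6],[0,0,0,0,0,-30,0.6],[0,0,0,0,0,-40,0.6],[0,0,0,0,0,-40,0.6]]'
python3 -m crank '[[0,0,0,0,-40,-20,0.6],[0,0,0,0,-45,0,0.6],[0,0,0,0,-45,0,0.6],[0,0,0,0,-45,0,0.6],[0,0,0,0,-45,0,0.6],[0,0,0,0,-45,0,0.6],[0,0,0,0,-45,0,0.6],[0,0,0,0,0,0,0.6],[0,0,0,0,0,0,0.6],[0,0,0,0,0,0,0.6]]'
python3 - <<'E'
from h import *; from bench import ctrl
plan(ctrl.get_obs(),554,-101,46,1.756)
c=ctrl.read_camera("scene"); np.savez("/tmp/s12.npz",**c); crop(c,200,130,320,250,5,"pics/s12.png")
c=ctrl.read_camera("top"); np.savez("/tmp/t12.npz",**c); crop(c,180,125,310,225,6,"pics/t12.png")
E
```

```text
time_s: 20.8
eef_pos: [509.9, 62.6, 193.7]
tool_rot: [0.298, -3.126, 0.041]
force: [1.1, -0.2, -0.2]
gripper_width: 35.0
time_s: 21.8
eef_pos: [574.8, -250.3, 241.9]
tool_rot: [-0.305, 3.099, -0.038]
force: [-0.9, 0.1, -0.1]
gripper_width: 35.0
t 21.8 pos [ 574.8 -250.3  241.9] jawang 1.767 tilt [ 0.03  -0.021 -0.999] tool shift [ -3.9 155.7 191.9] F [-0.9  0.1 -0.1] w 35.0
rotvec [-0.027  0.025  0.011]
```

View pics/s12.png

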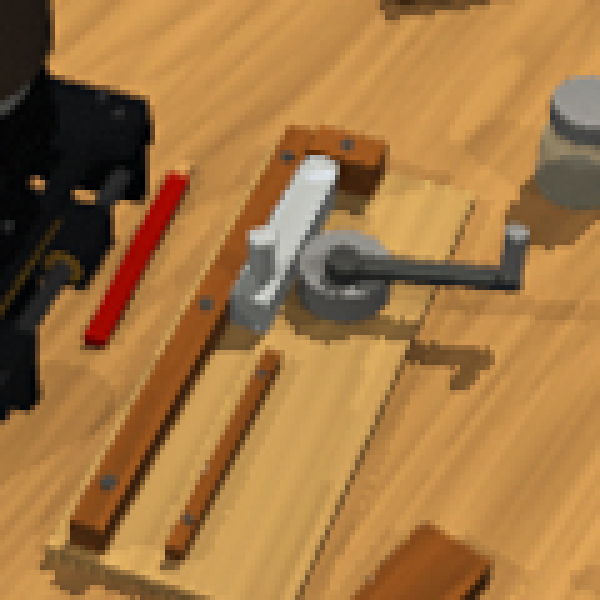

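View pics/t12.png

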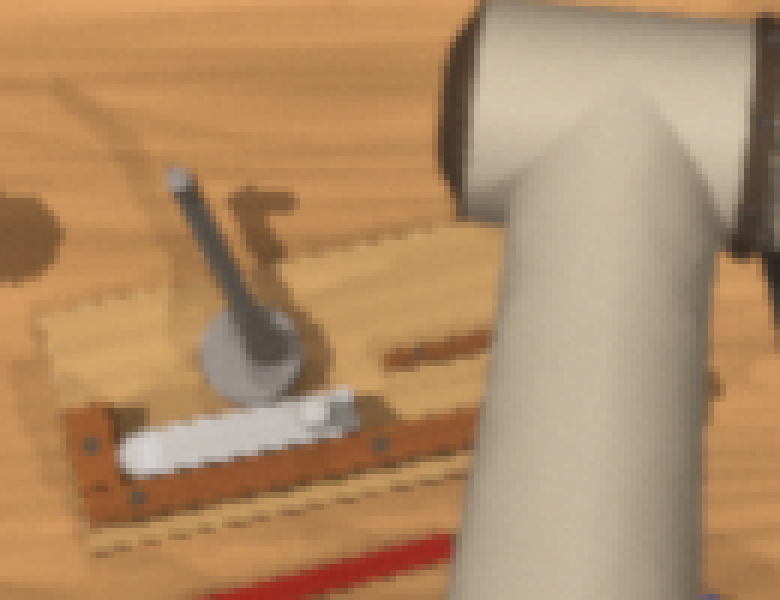

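The gauge nose is at the stop (top crop 120,455) and the lever hasn't moved (scene crop 517,232). My cam estimates range from 1.29 to 1.35, close to the lower limit, so I'll measure the lever against the fence more carefully.

Run:
```python
from h import *
c=load("/tmp/t12.npz"); s=load("/tmp/s12.npz"); c0=load("/tmp/top0.npz"); s0=load("/tmp/scene0.npz")
def ang(P): 
    vx,vy,x,y=cv2.fitLine(P[:,:2].astype(np.float32),cv2.DIST_HUBER,0,.01,.01).ravel(); return np.arctan2(vy,vx),(x,y)
f=lambda u,v:(180+(u+.5)/6-.5,125+(v+.5)/6-.5); g=lambda u,v:(200+(u+.5)/5-.5,130+(v+.5)/5-.5)
a=ray(c0,[f(138,497),f(380,442),f(633,390)],34); print("fence top",ang(a)[0]-np.pi/2,a.round(1).tolist())
a=ray(s,[g(288,157),g(205,303),g(108,483)],34); print("fence scene",ang(a)[0]-np.pi/2,a.round(1).tolist())
# lever bar dark pixels between r 35 and 82 of bolt
def lever(cam,name,a0):
    hsv=cv2.cvtColor(cam["color"],cv2.COLOR_RGB2HSV)
    v,u=np.mgrid[:384,:512]; P=ray(cam,np.c_[u.ravel(),v.ravel()],47)
    d=P[:,:2]-[560,84]; r=np.hypot(*d.T); th=np.arctan2(d[:,1],d[:,0])
    m=(hsv[...,1].ravel()<70)&(r>36)&(r<82)&(abs(th-a0)<.25)
    A,p=ang(P[m]); 
    print(name,m.sum(),"angle",A,"perp dist of bolt",np.cross([np.cos(A),np.sin(A)],np.array([560,84])-p),"cam",A-.185+1.047)
    # width check
    q=(P[m][:,:2]-p)@np.array([-np.sin(A),np.cos(A)]); print("  spread",q.min(),q.max())
lever(c,"top",.48);lever(s,"scene",.48);lever(c0,"top0",-.82);lever(s0,"scene0",-.82)
```

```text
fence top -2.9560847 [[478.8, 156.9, 34.0], [505.0, 25.1, 34.0], [529.4, -112.7, 34.0]]
fence scene -2.9554887 [[478.3, 158.8, 34.0], [501.9, 26.6, 34.0], [529.2, -111.7, 34.0]]
top 35 angle 0.4717705 perp dist of bolt -1.1759428676123207 cam 1.3337705
  spread -4.017257510455698 3.9442957589477214
scene 60 angle 0.4578829 perp dist of bolt 1.1311992655805625 cam 1.319883
  spread -7.669456061720811 7.82998182376066
top0 37 angle -0.83659893 perp dist of bolt -0.5823946375999185 cam 0.025401115
  spread -4.564928366336419 3.1735354933552173
scene0 86 angle -0.71460915 perp dist of bolt 4.69095435613508 cam 0.1473909
  spread -10.437695117135204 11.841213878520161<stdin>:15: DeprecationWarning: Arrays of 2-dimensional vectors are deprecated. Use arrays of 3-dimensional vectors instead. (deprecated in NumPy 2.0)
```

Run:
```python
from h import *
from bench import ctrl
c=load("/tmp/t12.npz"); s=load("/tmp/s12.npz"); th=.1855;R=np.array([[np.cos(th),-np.sin(th)],[np.sin(th),np.cos(th)]]);t=np.array([505,74.5])
f=lambda u,v:(180+(u+.5)/6-.5,125+(v+.5)/6-.5); g=lambda u,v:(200+(u+.5)/5-.5,130+(v+.5)/5-.5)
for n,cam,p,z in[("gpost top",c,f(316,411),70),("nose top",c,f(119,456),38),("gpost scene",s,g(262,234),70),("nose scene",s,g(322,158),38),("stop edge scene",s,g(340,170),40)]:
    print(n,np.round((ray(cam,p,z)[0][:2]-t)@R,1))
P=cloud(s); J=(P[...,:2]-t)@R; 
m=(abs(P[...,2]-38)<4)&(J[...,0]>3)&(J[...,0]<24)&(J[...,1]>-45)&(J[...,1]<88)
print("gauge top z",np.median(P[m][:,2]),m.sum())
print(ctrl.get_obs()["force"],ctrl.get_obs()["qvel"].round(3) if hasattr(ctrl.get_obs()["qvel"],'round') else 0)
for n,z in(("top","top"),("scene","scene")):
    a=load(f"/tmp/{n}0.npz")["color"];b=load(f"/tmp/{n[0]}12.npz")["color"]
    d=np.abs(a.astype(int)-b).max(2)>60; print(n)
crop(s,100,80,420,384,2,"pics/fin.png")
```

```text
gpost top [ 11.7 -19.7]
nose top [13.1 91. ]
gpost scene [ 10.9 -16.3]
nose scene [10.4 90.4]
stop edge scene [24.9 82.2]
gauge top z 38.78070487895531 181
[0.450761   1.1399363  0.66061803] [ 0.009  0.001 -0.002  0.001  0.002  0.002]
top
scene
```

View pics/fin.png

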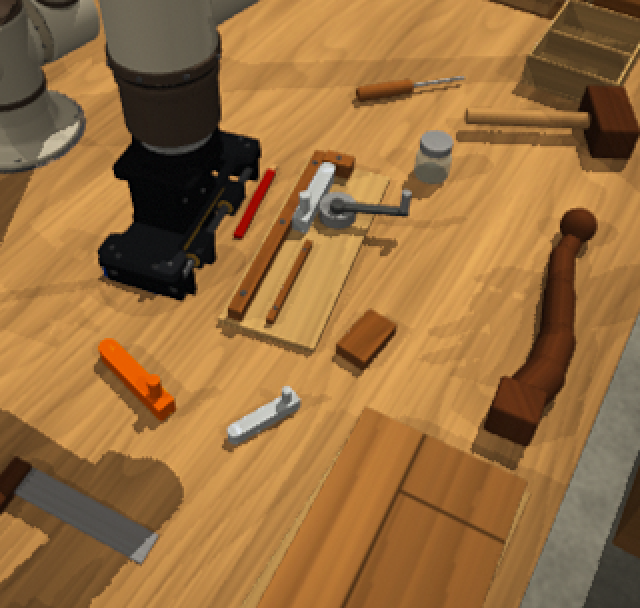

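The final picture shows the bar home against the stop (scene crop 322,170). The lever is at its setting (405,200), the pencil, jar, offcut, driver and square are where they started, and the gripper is well clear.

```bash
python3 -c "
from bench import ctrl
print(ctrl.sign_off())"
```

```text
the job is handed in; nothing more can be done
None
```

I turned the lever to set the roller. Then I pinched the gauge bar's post at 8 N, moved the bar to the fence and slid it through the gap. It stalled against the end stop at about 4 N. I let go, backed off and handed the job in at about 22 s of the 59 s allowed.

**Cam setting:** the direct readings (lever bar, and post against bolt, in both views) gave 1.32 to 1.33 rad. That is a gap of about 25.5 mm with 1.5 mm of play, inside the 1.265 to 1.545 rad window. The lever did not move while the bar went through.

**Gauge bar:** the top camera puts its post at jig y = -20 mm and its nose at the stop face (jig y = 90 to 91 mm). The top of the bar read 38.8 mm against a nominal 38 mm, so it lies flat. I saw no sign that any bystander had moved.

**Checks that disagreed:**
- **Cam, chord method:** working from the post's start and end positions gave a lower 1.29 to 1.31 rad. That is still inside the window, but close to its lower edge.
- **Cam, roller centre:** the roller centre in the top view gave 1.39 to 1.49 rad.
- **Gauge post:** the scene camera read it about 3 mm further along the track than the top camera did.

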